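Dry-fit a post foot on its base plate before tacking

TASK

Set out the post foot on the base plate ready for tacking, in this order: stand the square tube on the middle pen-drawn cross, stand the round pipe boss on the cross between the tube and the plate end that has the two bolt holes, set the angle cleat on its foot on the cross between the tube and the plain end, and last lay the square cap plate centrally on top of the tube. Centre each part on its cross, square the tube and the cleat to the plate and the cap to the tube (any quarter turn will do), and set every part down gently, never dropping it. Leave the rectangular tube offcut, the round disc, the bottle, the tape measure and the screwdriver where they are.

Things in the scene. Friction and masses are not known exactly. Their poses are not given: they have to be found in the camera images.
- plate: Steel base plate 260 x 120 x 10 mm, fixed to the bench, at any yaw. Origin: centre of its underside; x along its length, z up; top at z = 10 mm. Two 18 mm bolt holes near its +x end (x = 107, y = +38 and -38 mm); the -x end is plain. Three black pen crosses on top at y = 0: the middle one at x = 0, one at x = +78 mm (towards the bolt holes), one at x = -78 mm (towards the plain end).
- tube: Square steel tube stub, open top and bottom, 50 x 50 mm outside, 55 mm tall, walls 4 mm, standing on end. Origin at the centre of its underside, z up along the tube, x and y square to its walls. About 0.3 kg.
- boss: Round steel pipe boss (short thick ring) standing on end: outside diameter 44 mm, bore 26 mm, 35 mm tall. Origin at the centre of its underside, z up along its axis. About 0.3 kg.
- cleat: Steel angle cleat, an L of two 50 mm legs 8 mm thick, 50 mm long, lying on one leg (the foot), the other upright. Origin: centre of its 50 x 50 mm underside (goes on the cross); x across the L, y along its length, z up. The upright leg is 50 mm tall, fills x = -25 to -17 mm, y = -25 to +25 mm; the foot is 8 mm high and reaches to x = +25 mm. About 0.3 kg.
- cap: Square flat steel cap plate 60 x 60 x 10 mm lying flat. Origin at the centre of its underside, x and y square to its edges, z up. About 0.3 kg.
- rect: Bystander, leave it: rectangular steel tube offcut 75 x 40 mm outside, 50 mm tall, standing loose on end among the parts. Origin at the centre of its underside, x along its 75 mm side.
- disc: Bystander, leave it: round flat steel disc, diameter 60 mm, 10 mm thick, lying loose among the parts. Origin at the centre of its underside.
- bottle: Bystander, leave it: closed water bottle, diameter 64 mm, 190 mm tall, standing loose at the far right seen from the robot. Origin at the centre of its underside.
- tape: Bystander, leave it: green tape measure 70 x 32 x 65 mm tall, standing loose at the far left seen from the robot. Origin at the centre of its underside, x along its 70 mm side.
- driver: Bystander, leave it: screwdriver 160 mm long with an orange handle, lying loose on the bench at the far right, beyond the plate. Origin on the bench under its middle, x towards its tip.
Things that resemble listed ones, but are neither listed nor needed, are in the scene too. Leave any pink look-alike of the boss alone.

How it is judged:
On the way, in this order (a step that is already met when the one before it is completed fails the run):
1. the square tube stands on the middle cross, square to the plate, released (x of tube in the frame of plate between -0.013 and 0.013 m and y of tube in the frame of plate between -0.013 and 0.013 m and z of tube in the frame of plate between 0.006 and 0.014 m and angle between tube's own z axis and vertical below 0.1 rad and contact force between the fingers and tube below 0.1 N and (angle between the x axis of tube and the x axis of plate, either way round below 0.21 rad or angle between the x axis of tube and the y axis of plate, either way round below 0.21 rad)), for 0.2 s.
2. the boss stands on the cross at the bolt-hole end, released (x of boss in the frame of plate between 0.065 and 0.091 m and y of boss in the frame of plate between -0.013 and 0.013 m and z of boss in the frame of plate between 0.006 and 0.014 m and angle between boss's own z axis and vertical below 0.1 rad and contact force between the fingers and boss below 0.1 N), for 0.2 s.
3. the cleat stands on the cross at the plain end, square to the plate, released (x of cleat in the frame of plate between -0.091 and -0.065 m and y of cleat in the frame of plate between -0.013 and 0.013 m and z of cleat in the frame of plate between 0.006 and 0.014 m and angle between cleat's own z axis and vertical below 0.1 rad and contact force between the fingers and cleat below 0.1 N and (angle between the x axis of cleat and the x axis of plate, either way round below 0.21 rad or angle between the x axis of cleat and the y axis of plate, either way round below 0.21 rad)), for 0.2 s.
4. the cap lies on top of the tube, square to it, released (horizontal distance between cap and tube below 0.011 m and z of cap in the frame of tube between 0.051 and 0.059 m and angle between cap's own z axis and vertical below 0.1 rad and (angle between the x axis of cap and the x axis of tube, either way round below 0.21 rad or angle between the x axis of cap and the y axis of tube, either way round below 0.21 rad) and contact force between the fingers and cap below 0.1 N), for 0.2 s.
At the end, for the whole second after the job is handed in: Tube, boss and cleat stand upright (0.1 rad) on the plate, each within 13 mm, along and across, of its own cross; the cap lies flat on the tube, centred within 11 mm; tube and cleat square to the plate, cap to the tube, within 0.21 rad, any quarter turn; all released and at rest (all of step 1 and all of step 2 and all of step 3 and all of step 4 and linear speed of each of tube, boss, cleat, cap below 0.02 m/s and angular speed of each of tube, boss, cleat, cap below 0.2 rad/s); the robot touches nothing.
It fails at once if a bystander (rectangular tube, disc, bottle, tape measure or screwdriver) is moved by more than 30 mm (distance of any of rect, disc, bottle, tape, driver from where it was at the start of the episode above 0.03 m).
It fails at once if a part is dropped (falls free of the fingers at over 0.5 m/s, some 13 mm of fall) ((linear speed of tube above 0.5 m/s and contact force between the fingers and tube below 0.1 N) or (linear speed of boss above 0.5 m/s and contact force between the fingers and boss below 0.1 N) or (linear speed of cleat above 0.5 m/s and contact force between the fingers and cleat below 0.1 N) or (linear speed of cap above 0.5 m/s and contact force between the fingers and cap below 0.1 N)).
It also fails if it takes over 109 s, if anything falls off the work surface, if the arm or the gripper's body presses on something with over 40 N, if the wrist force passes 120 N, or if a joint passes its speed limit or range.

ROBOT

A 6-joint arm with a two-finger parallel gripper is mounted at the origin on the work surface. World frame = base frame: x ahead of the robot, y to its left, z up, the work surface at z = 0. Lengths are in m, angles in rad, forces in N, time in s.
With the tool pointing down it reaches from about 0.375 to 0.925 m from the base axis. Payload 5.7 kg.
Tool frame: the origin (TCP) lies midway between the tips of the shut fingers; the grasp point (between the pads) lies 19 mm behind it; z points along the fingers, y is the line along which they close (so a half turn about z gives the same grasp; the last joint's range is limited). The gripper opens to 88 mm and grips with 3 to 60 N. Pads are 20 mm wide; open, the fingers measure 115 mm over their backs; the gripper's body (75 mm by 178 mm) begins 61 mm behind the grasp point.
Start: joints at [-1.282, 0.359, 1.51, -0, 1.272, -0.115], TCP at [0.236, -0.552, 0.223] pointing down, gripper open.
Joint ranges: [-2.97, 2.97], [-1.01, 2.36], [0.21, 2.38], [-0.96, 4.11], [0.2, 2.71], [-2.98, 2.98]. Speed limits (rad/s): [2.39, 2.39, 3.14, 3.14, 3.14, 3.14].

INTERFACE

Orientations are given as a unit quaternion [x, y, z, w].
In Python, from bench import move_ptp, servo_line, goto_joints, move_gripper, sleep, inverse_kinematics, capture, PlanningError, close_job, spot_in, silhouettes, current_clock, current_joint_pos, current_qvel, current_joint_torque, current_position, current_orientation, current_force, current_torque, current_finger_gap, current_grip_force gives the robot as it stands. Calls block until the motion is done:
- move_ptp(position, orientation): joint-space move of the TCP to a pose.
- servo_line(position, orientation=None, rate=0.15, contact_N=None): straight line of the TCP; orientation=None keeps the orientation; rate is the mean speed in m/s. With contact_N (N) it stops when the force on the tool has changed by that much, and returns True; else False.
- goto_joints(angles): joint-space move.
- move_gripper(opening): finger opening in m; the grip force is fixed at half the most; returns when the fingers have stopped.
- sleep(seconds).
- inverse_kinematics(position, orientation): joint angles nearest the present ones, or None.
- capture(name): name is "scene" or "top" or "wrist"; returns a dict with "image" (400x640x3 uint8, blue, green, red), "range_z" (400x640 float32, m along the optical axis (not along the pixel's ray), 0 where there is no reading), "intrinsics" (3x3 intrinsics, pixels), "k1" (the pictures are not rectified: a ray, as slopes to the right and down, at radius r is drawn at 1 + k1 r^2 times it, then the intrinsics apply), "R" (3x3) and "t" (3): a world point X has camera coordinates R X + t. Camera axes: x right, y down, z forward; pixel columns grow to the right and rows downward; lengths in m; the calibration is good to about 2 mm. A picture is of the moment at which its call begins.
A pose or a line that the arm cannot do raises PlanningError and nothing moves.
- close_job(): hands the job in; it is judged then, once.
Trained networks look in the newest picture that a camera, given by its name, has taken for a name from the list of things; names that differ only in an ending like _2 or _b are one class to them, and where a whole thing is asked for, a point or a joint stands for the part that bears it (a point fixed in the world has none). Each returns a list of dicts, best first, with "conf" (0 to 1); they miss things now and then, are a little off and sometimes report something else, mostly with a low value. They report only what shows in the picture. A call takes as long as a camera call. They do not tell look-alikes from the thing itself.
- spot_in(camera, query): "xy" ([column, row] in pixels, amid what is visible of it).
- silhouettes(camera, query): "region" (400x640 bool, what is visible of it) and "xy" ([column, row] in pixels, amid what is visible of it).
Readings, each from a call of its own:
- current_clock(): time.
- current_joint_pos(): joint angles.
- current_qvel(): joint speeds.
- current_joint_torque(): joint torques, N m.
- current_position(): TCP position.
- current_orientation(): TCP orientation.
- current_force(): force on the tool from outside, world axes, zero at the start.
- current_torque(): the same for the moment, N m.
- current_finger_gap(): finger opening in m.
- current_grip_force(): force on a finger pad.
Only numpy, scipy, OpenCV 4.12 (cv2) and the standard library are available. Lean on these libraries where they do the work, as an engineer would, in place of code of your own. Each camera call takes 0.05 s, during which the arm holds its last target. There are 200 camera calls.

## Working session

There is one attempt and no reset: what is moved stays moved. The work goes in short steps, each a Python script; the robot and the scene stay as the last script left them, time stands still between calls to the robot, and variables do not carry over. Pictures are saved under pics/ and viewed, at most 14 in all, crops included, and the job is handed in when it is done.

```bash
mkdir -p pics; python3 - <<'E'
from bench import *
import cv2,numpy as np
for n in ["top","scene"]:
    c=capture(n); cv2.imwrite(f"pics/{n}0.png",c["image"]); print(n,c["intrinsics"].tolist(),c["k1"],(-c["R"].T@c["t"]).round(3))
    for q in ["plate","tube","boss","cleat","cap","rect","disc","bottle","tape","driver"]:
        print(q,[(np.round(d["xy"]).tolist(),round(d["conf"],2)) for d in spot_in(n,q)])
print(current_clock(),current_position(),current_orientation())
E
```

```text
top [[454.25957597825504, 0.0, 315.3220191913638], [0.0, 454.25957597825504, 194.97027608089454], [0.0, 0.0, 1.0]] -0.06302805185906628 [ 0.351 -0.022  1.241]
plate [([286.0, 197.0], 0.87)]
tube [([399.0, 247.0], 0.63), ([393.0, 202.0], 0.61)]
boss [([374.0, 254.0], 0.74), ([406.0, 281.0], 0.7), ([398.0, 246.0], 0.56)]
cleat [([208.0, 195.0], 0.84)]
cap [([438.0, 228.0], 0.59)]
rect [([157.0, 215.0], 0.89)]
disc [([200.0, 251.0], 0.73)]
bottle [([463.0, 168.0], 0.9)]
tape [([193.0, 144.0], 0.61)]
driver [([399.0, 139.0], 0.69)]
scene [[364.10181148884186, 0.0, 322.3936092587488], [0.0, 364.10181148884186, 200.18708766445084], [0.0, 0.0, 1.0]] -3.793694557795256e-05 [ 1.102 -0.249  0.712]
plate [([348.0, 204.0], 0.96)]
tube [([226.0, 234.0], 0.87)]
boss [([215.0, 195.0], 0.82), ([201.0, 176.0], 0.59), ([246.0, 185.0], 0.53)]
cleat [([418.0, 170.0], 0.91), ([139.0, 277.0], 0.71)]
cap [([167.0, 228.0], 0.88)]
rect [([450.0, 147.0], 0.78)]
disc [([400.0, 145.0], 0.63)]
bottle [([213.0, 196.0], 0.62), ([139.0, 278.0], 0.58)]
tape [([467.0, 205.0], 0.78)]
driver [([243.0, 305.0], 0.82)]
1.1 [ 0.23572769 -0.5517219   0.22262852] [ 9.79688037e-01  2.00527673e-01 -5.61235402e-06 -5.63190684e-05]
```

```bash
python3 -c "
import cv2
a=cv2.imread('pics/top0.png');cv2.imwrite('pics/top0c.png',cv2.resize(a[110:320,120:500],None,fx=2.1,fy=2.1,interpolation=2))"
```

```text
(no output)
```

View pics/top0c.png

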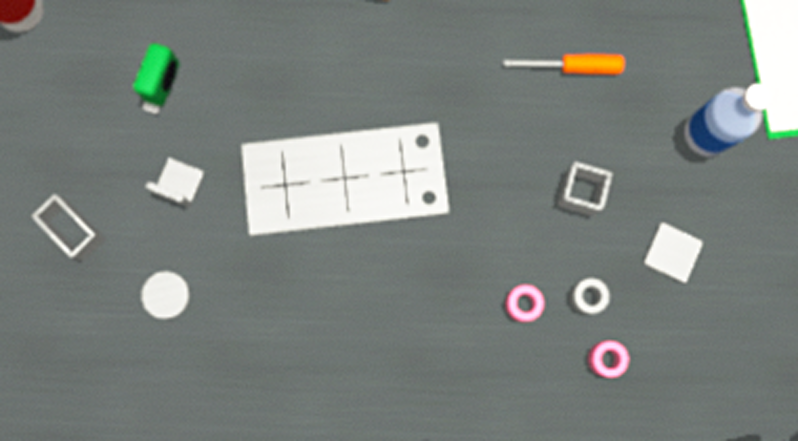

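View pics/scene0.png

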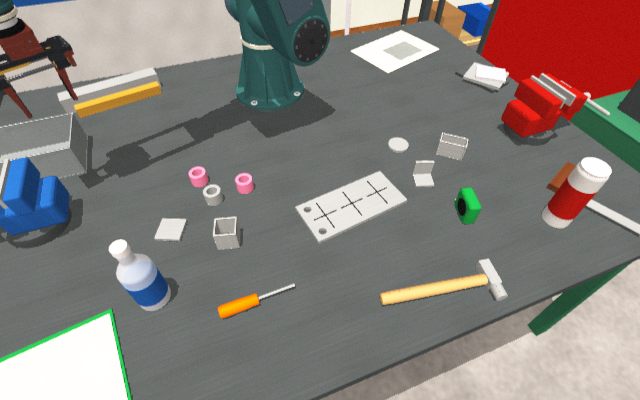

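The top view shows the plate at (286,197), with its bolt holes at the right end. The tube is at (399,199) and the white boss at (401,251), with pink look-alikes at (370,254) and (410,281). The cap is at (441,230) and the cleat at (205,197), with its upright leg on the lower left. The spotter was a few pixels off or mixed up the tube and boss, so I'll use these positions as seeds and measure.

```bash
cat > h.py <<'E'
from bench import *
import cv2,numpy as np
def cloud(c):
    v,u=np.mgrid[0:400,0:640].astype(np.float64)
    K=c["intrinsics"]; k=c["k1"]
    xd=np.stack([(u-K[0,2])/K[0,0],(v-K[1,2])/K[1,1]],-1)
    r=np.linalg.norm(xd,axis=-1); s=r.copy()
    for _ in range(8): s=r/(1+k*s*s)
    x=xd/(1+k*s*s)[...,None]
    d=np.concatenate([x,np.ones((400,640,1))],-1)@c["R"]  # world rays
    o=-c["R"].T@c["t"]
    return o,d,o+d*c["range_z"][...,None]
def on_plane(o,d,m,z):
    dd=d[m]; return (o+dd*((z-o[2])/dd[:,2])[:,None])[:,:2]
def biggest(m,seed=None):
    n,l,s,cen=cv2.connectedComponentsWithStats(m.astype(np.uint8),connectivity=8)
    return l==1+np.argmax(s[1:,4])
def rect(p):
    (c,s,a)=cv2.minAreaRect((p*1000).astype(np.float32)); return np.round(c,1),np.round(s,1),a
E
python3 - <<'E'
from h import *
c=capture("top"); o,d,P=cloud(c); g=c["image"].max(2); Z=P[...,2]
sat=np.ptp(c["image"].astype(int),axis=2)
def win(x,y,r):
    m=np.zeros((400,640),bool); m[y-r:y+r,x-r:x+r]=1; return m
T=dict(plate=(286,197,60,.004,.02,.010),tube=(399,199,18,.044,.07,.055),boss=(401,251,15,.026,.05,.035),cap=(441,230,22,.005,.02,.010),cleatfoot=(205,197,20,.003,.02,.008),cleatup=(205,197,20,.035,.06,.05))
for n,(x,y,r,a,b,z) in T.items():
    w=win(x,y,r)&(c["range_z"]>0); m=w&(Z>a)&(Z<b)
    if n!="boss" : m=biggest(m)
    else: m&=sat<60
    p=on_plane(o,d,m,z); print(n,m.sum(),"medZ",np.median(Z[m]).round(4),"c",p.mean(0).round(4),"3d",P[m][:,:2].mean(0).round(4),rect(p))
    if n in("plate","cap","cleatfoot"):
        m=biggest(win(x,y,r)&(g>150)); p=on_plane(o,d,m,z); print("  bright",m.sum(),p.mean(0).round(4),rect(p))
for n,px in dict(hole1=(120+422/2.1,110+141/2.1),hole2=(120+428/2.1,110+197/2.1)).items():
    i,j=int(round(px[1])),int(round(px[0])); m=np.zeros((400,640),bool);m[i,j]=1;print(n,on_plane(o,d,m,.01))
bare=win(300,270,20);print("bench z",np.median(Z[bare]),Z[bare].std())
E
```

```text
plate 3957 medZ 0.0094 c [0.5762 0.0472] 3d [0.5763 0.0473] (array([578. ,  45.3]), array([127.6, 265.5]), 7.6984171867370605)
  bright 4204 [0.5754 0.0469] (array([576.2,  45.5]), array([124.4, 264. ]), 8.29202651977539)
tube 143 medZ 0.0537 c [ 0.5683 -0.2667] 3d [ 0.5687 -0.2671] (array([ 568.2, -265.9]), array([51.3, 51.9]), 74.82849884033203)
boss 137 medZ 0.0337 c [ 0.4308 -0.2726] 3d [ 0.4309 -0.2729] (array([ 431.4, -271.7]), array([40.2, 42.7]), 89.66094970703125)
cap 464 medZ 0.0093 c [ 0.4914 -0.3866] 3d [ 0.4914 -0.3868] (array([ 491.5, -386.7]), array([62. , 60.6]), 66.15567779541016)
  bright 506 [ 0.4912 -0.3878] (array([ 491.4, -388.1]), array([62.3, 62.7]), 66.11974334716797)
cleatfoot 248 medZ 0.0078 c [0.5686 0.261 ] 3d [0.5686 0.2611] (array([565.7, 264.6]), array([54.3, 49.6]), 70.68278503417969)
  bright 356 [0.5657 0.2647] (array([567.4, 268. ]), array([64.9, 50.2]), 69.98792266845703)
cleatup 67 medZ 0.0488 c [0.5443 0.2689] 3d [0.5446 0.2694] (array([544.2, 268.7]), array([53.7,  8.8]), 70.87592315673828)
hole1 [[ 0.62858495 -0.05590087]]
hole2 [[ 0.55294721 -0.06608834]]
bench z -0.0004388946457869469 0.08756593032012863
```

```bash
cat >> h.py <<'E'
PC=np.array([.5765,.0455]); PY=np.radians(-82.)
px=np.array([np.cos(PY),np.sin(PY)])
cross=lambda s: PC+s*px
def q(yaw): return [np.cos(yaw/2),np.sin(yaw/2),0,0]   # tool x at yaw, tool z down, closing axis at yaw-90
def best(xy,close_deg,z=.15):
    o=[]
    for k in(90,-90):
        y=np.radians(close_deg+k); j=inverse_kinematics([*xy,z],q(y))
        if j is not None: o.append((abs(j[5]),y))
    return min(o)[1]
def pick(xy,close_deg,z,open_,hover=.14):
    y=best(xy,close_deg); move_gripper(open_); move_ptp([*xy,hover],q(y))
    servo_line([*xy,z+.03],rate=.15); hit=servo_line([*xy,z],rate=.05,contact_N=15)
    move_gripper(0.0); g=current_finger_gap()
    print("hit",hit,"z",current_position()[2].round(4),"gap",round(g,4),"F",round(current_grip_force(),1))
    zz=current_position()[2]; servo_line([*xy,zz+.02],rate=.06); servo_line([*xy,hover+.02],rate=.2)
    print("lifted gap",round(current_finger_gap(),4)); return y,zz
def place(xy,yaw,z,open_,hover=.16):
    move_ptp([*xy,hover],q(yaw)); servo_line([*xy,z+.015],rate=.15)
    hit=servo_line([*xy,z-.003],rate=.02,contact_N=4); p=current_position()
    print("place hit",hit,"dz",(p[2]-z).round(4),"xyerr",(p[:2]-xy).round(4))
    move_gripper(open_); sleep(.2); servo_line([*xy,p[2]+.02],rate=.06); servo_line([*xy,hover],rate=.2); print("t",round(current_clock(),1))
E
python3 - <<'E'
from h import *
y,z=pick(np.array([.5683,-.2663]),-15.2,.020,.080)
place(cross(0),best(cross(0),8),z+.010,.070)
E
```

```text
hit False z 0.0203 gap 0.0495 F 30.0
lifted gap 0.0496
place hit True dz -0.0001 xyerr [-0.0002  0.    ]
t 11.2
```

```bash
python3 - <<'E'
from h import *
y,z=pick(np.array([.4312,-.2722]),-37,.006,.064)
place(cross(.078),best(cross(.078),8),z+.010,.062)
up=np.array([.5443,.2688]); yp=best(up,-19.1)
move_ptp([*up,.16],q(yp))
c=capture("top"); cv2.imwrite("pics/top1.png",cv2.resize(c["image"][110:320,120:500],None,fx=2.1,fy=2.1,interpolation=2))
o,d,P=cloud(c);Z=P[...,2]
pm=lambda p:np.round([(p-PC)@px*1000,(p-PC)@[-px[1],px[0]]*1000],1)
for n,s,a,b,zt in(("tube",0,.056,.075,.065),("boss",.078,.036,.054,.045)):
    m=(np.hypot(P[...,0]-cross(s)[0],P[...,1]-cross(s)[1])<.045)&(Z>a)&(Z<b)
    p=on_plane(o,d,m,zt); r=rect(p); print(n,m.sum(),pm(p.mean(0)),pm(np.array(r[0])/1000),r)
E
```

```text
hit False z 0.0063 gap 0.0442 F 30.0
lifted gap 0.0439
place hit True dz 0.0 xyerr [-0.0002  0.0001]
t 21.1
tube 121 [-0.8 -2. ] [-0.6 -2.3] (array([574.1,  45.8]), array([51.3, 49.7]), 8.157997131347656)
boss 143 [79.1 -1.8] [79.  -1.8] (array([585.7, -33. ]), array([41. , 40.3]), 1.8151031732559204)
```

View pics/top1.png

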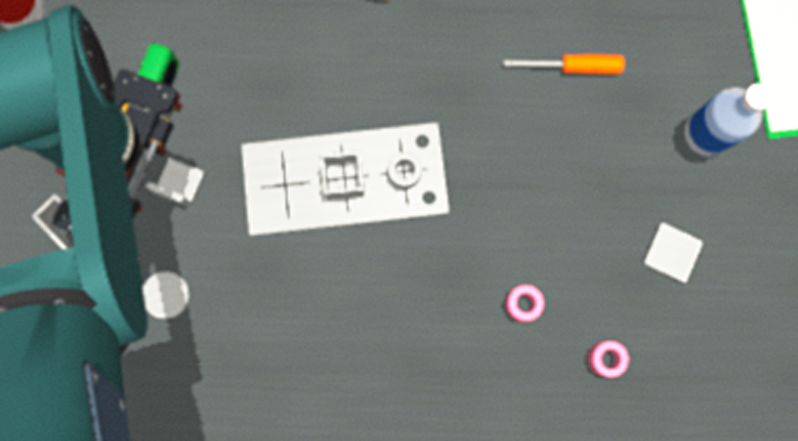

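The picture shows the tube on the middle cross, at crop (342,177), and the boss at (404,172) beside the holes. Both are within 3 mm and square. Next is the cleat.

```bash
python3 - <<'E'
from h import *
up=np.array([.5443,.2688])
yp,z=pick(up,-19.1,.016,.040)
t=cross(-.078); yt=best(t,8); a=np.radians(-19.1)+yt-yp; n=np.array([np.cos(a),np.sin(a)])
print("foot dir deg",np.degrees(a)%360)
place(t-.021*n,yt,z+.010,.036)
cap=np.array([.4914,-.3872]); yc=best(cap,66.1); move_ptp([.45,-.30,.2],q(yc))
c=capture("top"); cv2.imwrite("pics/top2.png",cv2.resize(c["image"][110:320,120:500],None,fx=2.1,fy=2.1,interpolation=2))
o,d,P=cloud(c);Z=P[...,2]
pm=lambda p:np.round([(p-PC)@px*1000,(p-PC)@[-px[1],px[0]]*1000],1)
for n_,s,w,b,e,zt in(("tube",0,.04,.056,.075,.065),("cleatup",-.078,.04,.045,.07,.060),("cleatfoot",-.078,.04,.015,.024,.018)):
    m=(np.hypot(P[...,0]-cross(s)[0],P[...,1]-cross(s)[1])<w)&(Z>b)&(Z<e)
    p=on_plane(o,d,m,zt); r=rect(p); print(n_,m.sum(),pm(p.mean(0)),pm(np.array(r[0])/1000),r)
E
```

```text
hit False z 0.0162 gap 0.008 F 30.0
lifted gap 0.0079
foot dir deg 7.999999999999998
place hit True dz -0.0001 xyerr [-0.0002 -0.0001]
t 30.9
tube 125 [-1.  -1.7] [-0.7 -2.3] (array([574.1,  45.9]), array([51.3, 49.7]), 8.250626564025879)
cleatup 75 [-80.  -23.7] [-79.7 -23.7] (array([541.9, 121.1]), array([10.3, 50.4]), 9.050477981567383)
cleatfoot 206 [-78.7   4.2] [-77.8   4.5] (array([570.1, 123.2]), array([62.7, 54.2]), 7.081500053405762)
```

View pics/top2.png

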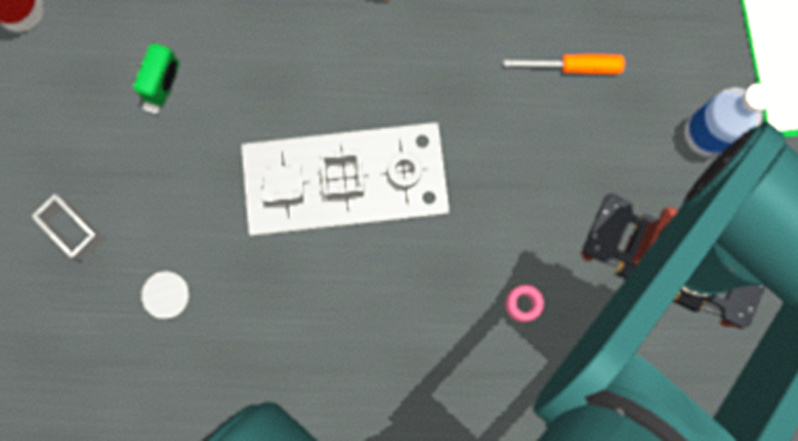

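The cleat stands on the plain-end cross at crop (283,185), square and within about 3 mm. The bystanders in view haven't moved. Next is the cap.

```bash
python3 - <<'E'
from h import *
yc,z=pick(np.array([.4914,-.3872]),66.1,.003,.078)
t=np.array([.5758,.0456]); place(t,best(t,8),z+.065,.074,hover=.2)
move_ptp([.40,-.35,.25],q(best([.40,-.35],113)))
c=capture("top"); cv2.imwrite("pics/top3.png",cv2.resize(c["image"][110:320,120:500],None,fx=2.1,fy=2.1,interpolation=2))
o,d,P=cloud(c);Z=P[...,2]
m=(np.hypot(P[...,0]-t[0],P[...,1]-t[1])<.05)&(Z>.066)&(Z<.09)
p=on_plane(o,d,m,.075); print(m.sum(),np.median(Z[m]),p.mean(0),rect(p))
E
```

```text
hit False z 0.0033 gap 0.0594 F 30.0
lifted gap 0.0598
place hit True dz -0.0001 xyerr [-0.0002  0.    ]
t 42.4
527 0.07397863871911725 [0.57319482 0.04706682] (array([573.3,  47. ]), array([60.9, 59.8]), 7.717128276824951)
```

View pics/top3.png

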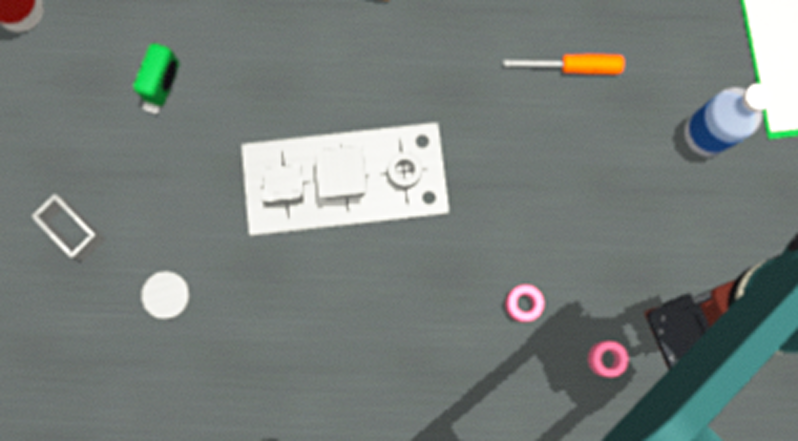

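The cap lies flat and square on the tube at crop (341,173), within about 2 mm, with its top at z of about 0.074. All the bystanders are where they started.

```bash
python3 -c "
from bench import *
print(close_job())"
```

```text
the job is handed in; nothing more can be done
None
```

The job is handed in at about 43 s of the 109 s limit: tube, boss and cleat measured within about 3 mm of their crosses, tube and cleat square to the plate, cap square on the tube within about 2 mm, and no bystander visibly moved; the hand-in call returned no verdict.

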